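Roof the model kiosk and hold it up in the tongs

TASK

Set the loose roof squarely and centred on the little model kiosk, long side to long side, and let go of it. Then grip the spring tongs, close their jaws on the two long sides of the kiosk below the roof, and lift kiosk and roof together, level, a good 10 cm above the desk, in the free air for inspection, resting on nothing; the program finishes while still holding them up in the tongs. The kiosk body is freshly varnished, so touch it only with the tongs, never with the gripper, and leave the eraser, the timber block and the drafting weight where they are.

Things in the scene. Friction and masses are not known exactly. Their poses are not given: they have to be found in the camera images.
- kiosk: model kiosk body standing on the desk: pale wood block with green window panes, 46 (x) x 34 (y) x 40 mm high, about 60 g, loose. Origin: centre of its underside, z up. The tongs take it by its two long sides (faces at y = +17 and -17 mm). Its x axis lies roughly along the robot's -y direction; its two ends are alike.
- roof: kiosk roof, loose on the desk: white plate 56 (x) x 44 (y) x 6 mm, about 30 g. On its middle a grey rooflight bar with green panes, 30 mm long (x), 12 mm thick (y), top 24 mm above the underside: pinch it across the 12 mm. Origin: centre of the underside, z up. In place its origin is 40 mm above the kiosk's; the plate juts out 5 mm all round, with no rebate.
- tongs: spring tongs lying flat, about 0.11 kg, 195 mm long: black tail, two steel arms with black rubber grips, red-padded jaws. Origin: on the underside midway between the grips; x points along the tongs to the jaws (roughly the robot's -y direction), y is the line on which they close, z up. Hinge pin at x = -70 mm (26 mm high), tail end at x = -88 mm. Held lightly they can be carried still open.
- tongs_left: the tongs' arm on their +y side; origin on the hinge pin at the underside, x along the arm (turned 0.085 rad outward from the tongs' x at rest, 0 with the jaws on the kiosk). Rubber grip from x = 47 to 93 mm, z = 0 to 24 mm. The two grips measure about 48 mm over their outsides at rest (spring yields from 5 N a side), 36 mm with the jaws on the kiosk (8 N); 20 to 30 N then hold it firmly.
- tongs_right: the tongs' arm on their -y side, the mirror image; both arms turn alike about the pin
- jaws (a point): point midway between the red jaw pads, 85 mm ahead of the tongs' origin and 12 mm above their underside; axes as the tongs. Rubber pads 44 mm long (x), 20 mm high (2 to 22 mm above the underside), about 60 mm apart at rest (72 mm over the outsides of the jaws), parallel when 34 mm apart.
- eraser: bystander: vinyl eraser, blue sleeve, 22 x 52 x 13 mm; origin centre of underside
- timber_block: bystander: brown timber block 30 x 50 x 22 mm; origin centre of underside
- drawer_box: pale wooden box of three small drawers standing on the right of the desk, one drawer open: furniture, fixed; nothing to do with it and nothing may rest on it at the end
- drafting_weight: bystander: dark grey round drafting weight with a knob, 50 mm across, 46 mm high; origin centre of underside
Not all that is in view belongs to the job. What is shaped like the roof but red is not meant.

How it is judged:
By the outcome, as a careful person would: the job done as asked, in the order asked, and still so for the second after the job is handed in, while the arm keeps its last pose, push and grip.
It also fails if it takes over 58 s, if anything falls off the work surface, if the arm or the gripper's body presses on something with over 40 N, if the wrist force passes 120 N, or if a joint passes its speed limit or range.

ROBOT

A 7-joint arm with a two-finger parallel gripper is mounted at the origin on the work surface; the furniture and walls round the work are solid. World frame = base frame: x ahead of the robot, y to its left, z up, the work surface at z = 0. Lengths are in m, angles in rad, forces in N, time in s.
With the tool pointing down it reaches from about 0.425 to 0.975 m from the base axis. Payload 16.7 kg.
Tool frame: the origin (TCP) lies on the centre line of the jaws, within the pads' length; the fingertips stand 19 mm ahead of it and the grasp point (between the pads) is the TCP; z points along the fingers, y is the line along which they close (so a half turn about z gives the same grasp; the last joint's range is limited). The gripper opens to 85 mm and grips with 20 to 120 N. Pads are 22 mm wide; open, the fingers measure 114 mm over their backs; the gripper's body (76 mm by 85 mm) begins 54 mm behind the grasp point. The pads swing forward as they close: fully open they stand 13 mm farther back than shut.
Start: joints at [-0.149, 0.426, 0.074, 1.606, -0.034, 1.111, -0.067], TCP at [0.675, -0, 0.25] pointing down, gripper open.
Joint ranges: [-2.85, 2.85], [-0.5, 2.14], [-1.23, 1.37], [0.21, 2.46], [-1.02, 4.16], [0.16, 2.05], [-2.73, 2.73]. Speed limits (rad/s): [1.89, 1.89, 2.39, 2.39, 3.01, 3.01, 3.01].

INTERFACE

Orientations are given as a unit quaternion [w, x, y, z].
In Python, from plant import manip, eyes, order gives the robot as it stands.
- The arm moves only by the tool send_rows, never from a script. Its argument "motion" is a list of rows, each a list of 3 entries, a list of its own where there are three numbers: the shift along the tool's x, y, z in m, then the turn, a rotation vector about the tool's x, y, z in rad, then the finger opening in m, from 0 to 0.0854. In form: [[[tx, ty, tz], [wx, wy, wz], claw], ...]. A call has 1 to 10 rows; each row shifts and turns the commanded pose from where the row before left it, along the tool's axes as they then stand; what a row does not reach is not made up. A row lasts 1/8 s, in which the tool goes at most 62.5 mm and 10.7 degrees, less where a joint would pass 70% of its speed; a pose out of reach is approached as far as the arm can. A call with a gripper value outside its range is refused whole. The fingers move at their own pace and stop on an object; "grip_force" is the grip in N (left out, the last holds). Time passes only in rows, so rows that do not move let the fingers close. It gives the time, the measured TCP pose, the force, the opening and the grip force at its end, in the units of the state.
- manip.get_state(): the state, without advancing time (a new reading comes with each control period).
- eyes.read_camera(name): name is "scene" or "side" or "wrist"; returns a dict with "img" (480x640x3 uint8, red, green, blue), "vertical_fov" (degrees; the focal length in pixels is half the picture's height over the tangent of half this angle, whatever the lens; pixels are square), "cx", "cy" (the principal point, pixels), "rvec" (rotation vector, rad) and "tvec" (3), from world to camera coordinates, as OpenCV has them. Camera axes: x right, y down, z forward; pixel columns grow to the right and rows downward; lengths in m; the calibration is good to about 2 mm. A picture is of the moment at which its call begins. There is no depth.
- order.sign_off(): hands the job in; it is judged then, once.
Trained networks look in a picture, given as the dict that the camera call returned (one of the last four; its "shot" number tells which), for a name from the list of things; names that differ only in an ending like _2 or _b are one class to them, and where a whole thing is asked for, a point or a joint stands for the part that bears it (a point fixed in the world has none). Each returns a list of dicts, best first, with "score" (0 to 1); they miss things now and then, are a little off and sometimes report something else, mostly with a low value. They report only what shows in the picture. A call takes as long as a camera call. They do not tell look-alikes from the thing itself.
- eyes.find_in(thing, picture): "point" ([column, row] in pixels, amid what is visible of it).
- eyes.landmark_of(thing, picture): "point" ([column, row] in pixels: a listed point, or the origin of a listed thing).
The state is a dict: "time": time; "joint_positions": joint angles; "qd": joint speeds; "effort": joint torques, N m; "tcp_pos": TCP position; "ee_rot": TCP orientation; "wrist_force": force on the tool from outside, world axes, zero at the start; "moment": the same for the moment, N m; "opening": finger opening in m; "finger_force": force on a finger pad.
Only numpy, scipy, OpenCV 4.12 (cv2) and the standard library are available. Lean on these libraries where they do the work, as an engineer would, in place of code of your own. Each camera call takes 0.05 s, during which the arm holds its last target. There are 200 camera calls.

## Working session

There is one attempt and no reset: what is moved stays moved. The work goes in short steps, Python scripts to look and compute and a tool call to move; the robot and the scene stay as the last step left them, time stands still between calls to the robot, and variables do not carry over. Pictures are saved under pics/ and viewed, at most 10 in all, crops included, and the job is handed in when it is done.

Besides the shell and the picture viewer there is one more tool, called after ">>>" as a command line: name --argument value ..., lists and objects as JSON in quotes. send_rows: Moves the arm, as the interface text tells. Its arguments: {"type":"object","properties":{"motion":{"type":"array"},"grip_force":{"type":"number"}},"required":["motion"]}

```bash
mkdir -p pics; cat > h.py <<'E'
import numpy as np, cv2
from plant import manip, eyes, order
from scipy.spatial.transform import Rotation as R
from scipy.optimize import least_squares
def cam(p):
    f=240/np.tan(np.radians(p["vertical_fov"])/2)
    K=np.array([[f,0,p["cx"]],[0,f,p["cy"]],[0,0,1.]])
    return K,np.array(p["rvec"],float).ravel(),np.array(p["tvec"],float).ravel()
def ray(p,uv,z):
    K,r,t=cam(p); M=cv2.Rodrigues(r)[0]
    d=M.T@np.linalg.inv(K)@np.array([uv[0],uv[1],1.]); c=-M.T@t
    return c+d*(z-c[2])/d[2]
def proj(p,X):
    K,r,t=cam(p)
    return cv2.projectPoints(np.array(X,float).reshape(-1,1,3),r,t,K,None)[0].reshape(-1,2)
def save(p,n,box=None,s=1):
    im=p["img"][:,:,::-1]
    if box: im=im[box[1]:box[3],box[0]:box[2]]
    im=cv2.resize(im,None,fx=s,fy=s,interpolation=cv2.INTER_CUBIC)
    cv2.imwrite("pics/"+n,im)
E
python3 - <<'E'
from h import *
P={n:eyes.read_camera(n) for n in("scene","side","wrist")}
for n,p in P.items():
    M=cv2.Rodrigues(cam(p)[1])[0]; print(n,p["vertical_fov"],(-M.T@cam(p)[2]).round(3))
    for t in("kiosk","roof","tongs","jaws","tongs_left","tongs_right","eraser","timber_block","drafting_weight"):
        for d in eyes.landmark_of(t,p)[:3]:
            if d["score"]>.2: print(n,t,np.round(d["point"],1),round(d["score"],2),ray(p,d["point"],0.012 if t=="jaws" else 0).round(4))
save(P["scene"],"a.png");save(P["wrist"],"b.png")
print(manip.get_state()["ee_rot"])
E
```

```text
scene 46.81301398303063 [-0.177  0.884  0.643]
scene kiosk [305.3 245.8] 0.89 [ 0.5929 -0.023   0.    ]
scene roof [230.8 319.8] 0.95 [0.5048 0.3027 0.    ]
scene roof [283.6 332.4] 0.61 [0.4001 0.2651 0.    ]
scene roof [213.8 299.6] 0.44 [0.5828 0.2777 0.    ]
scene tongs [239.  288.2] 0.72 [0.5754 0.2141 0.    ]
scene jaws [266.8 261.7] 0.61 [0.5947 0.1091 0.012 ]
scene tongs_left [217.  301.3] 0.95 [0.5732 0.2776 0.    ]
scene eraser [325.9 215.9] 0.64 [ 0.662  -0.1896  0.    ]
scene timber_block [182.4 280.2] 0.57 [0.691  0.2723 0.    ]
scene drafting_weight [264.7 265.5] 0.72 [0.601  0.1099 0.    ]
scene drafting_weight [415.4 238.3] 0.56 [ 0.4105 -0.2365  0.    ]
side 48.66736066721904 [ 1.482 -0.172  0.851]
side kiosk [317.6 264.6] 0.96 [ 0.5823 -0.0239 -0.    ]
side roof [441.8 232.7] 0.71 [0.507  0.3057 0.    ]
side roof [413.6 206.8] 0.7 [0.3916 0.2655 0.    ]
side tongs [412.8 251.5] 0.84 [0.5669 0.212  0.    ]
side jaws [457.1 284.8] 0.61 [0.7017 0.2735 0.012 ]
side jaws [377.2 254.2] 0.58 [0.578  0.1196 0.012 ]
side tongs_left [437.  248.1] 0.86 [0.5626 0.2746 0.    ]
side tongs_right [441.8 248.2] 0.68 [0.5645 0.2862 0.    ]
side eraser [247.4 293.8] 0.79 [ 0.6549 -0.1912  0.    ]
side timber_block [457.1 285.2] 0.88 [0.6918 0.2794 0.    ]
side drafting_weight [225.2 222. ] 0.41 [ 0.3929 -0.2351  0.    ]
wrist 67.38232263393112 [0.675 0.084 0.373]
wrist kiosk [235.6 210.1] 0.71 [ 0.5886 -0.0174  0.    ]
wrist tongs [301.8 344. ] 0.73 [ 0.6574 -0.1869  0.    ]
wrist tongs_left [100.6 367.3] 0.59 [ 0.4042 -0.2217  0.    ]
wrist eraser [299.6 344.1] 0.68 [ 0.6547 -0.187   0.    ]
wrist drafting_weight [101.3 367.4] 0.69 [ 0.4051 -0.2218  0.    ]
wrist drafting_weight [239.7 211.4] 0.53 [ 0.5929 -0.0188  0.    ]
[-3.44446558e-05  7.07121214e-01  7.07092347e-01 -2.19277057e-05]
```

```bash
python3 - <<'E'
import cv2,numpy as np
a=cv2.imread("pics/a.png");b=cv2.imread("pics/b.png")
cv2.imwrite("pics/a2.png",cv2.resize(a[190:370,140:440],None,fx=2.6,fy=2.6,interpolation=cv2.INTER_CUBIC))
E
```

```text
(no output)
```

View pics/a2.png

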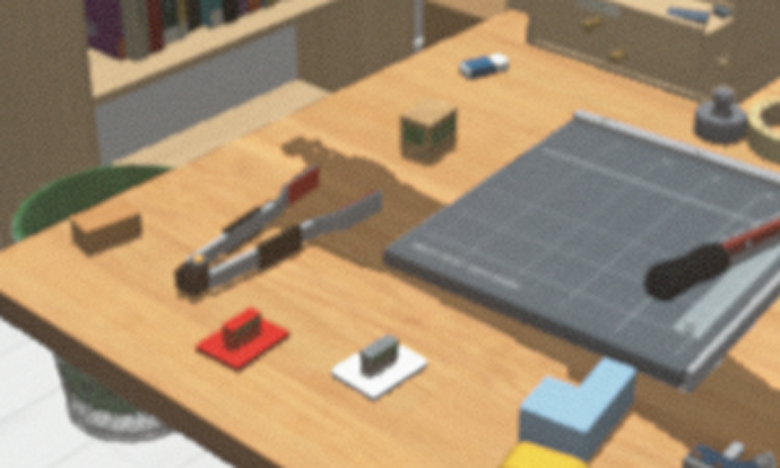

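View pics/b.png

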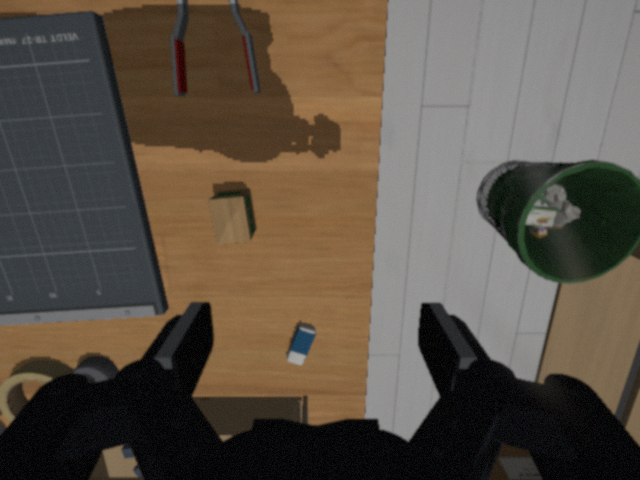

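The crop shows two roof shapes: red at full-picture pixel (232,320) and white at (285,330). The white plate with the grey rooflight is the one meant, and the crop confirms it. The wrist view shows the kiosk at (230,218), the tong jaws at (178,70) and (248,68), and the eraser at (300,345). Next I go over the roof for a close view.

>>> send_rows --motion '[[[0.02,-0.028,0],[0,0,0],0.085],[[0.03,-0.045,0],[0,0,0],0.085],[[0.03,-0.045,0],[0,0,0],0.085],[[0.03,-0.045,0],[0,0,0],0.085],[[0.03,-0.045,0],[0,0,0],0.085],[[0.03,-0.042,0],[0,0,0],0.085],[[0.015,-0.02,0],[0,0,0],0.085],[[0,0,0],[0,0,0],0.085],[[0,0,0],[0,0,0],0.085]]'

```text
time: 2.62
tcp_pos: [0.4055, 0.1847, 0.2505]
ee_rot: [0.0, 0.707, 0.707, 0.0]
wrist_force: [0.3, -0.1, 0.8]
opening: 0.0852
finger_force: 0.0
```

```bash
python3 - <<'E'
from h import *
p=eyes.read_camera("wrist")
for t in("kiosk","roof","tongs","jaws","tongs_left","tongs_right"):
    for d in eyes.landmark_of(t,p)[:3]:
        if d["score"]>.2: print(t,np.round(d["point"],1),round(d["score"],2),ray(p,d["point"],0.012 if t=="jaws" else 0).round(4))
save(p,"c.png"); print(manip.get_state()["tcp_pos"])
np.save("c.npy",p,allow_pickle=True)
E
```

```text
roof [308.4 116.1] 0.9 [0.3986 0.2633 0.    ]
roof [410.3  69.6] 0.55 [0.4958 0.3052 0.    ]
tongs_right [490.8 100.6] 0.86 [0.5767 0.2774 0.    ]
[0.40520808 0.18473434 0.25019841]
```

View pics/c.png

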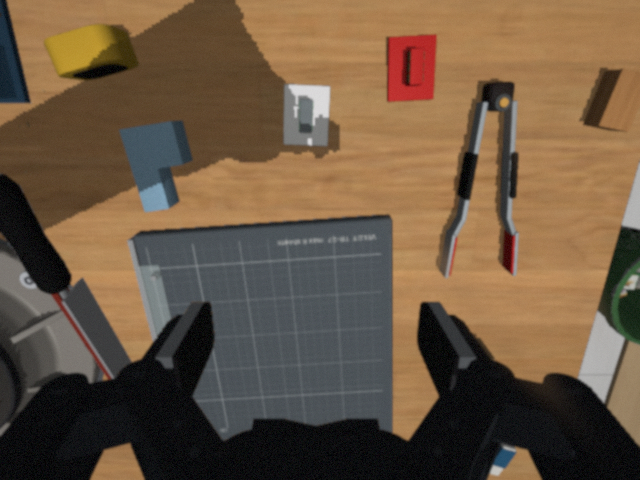

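The close view shows the white roof at (306,115), the red look-alike at (411,68), and the tongs with their hinge at (503,101) and jaw tips at (449,273) and (513,272). I fit the roof pose from its silhouette.

```bash
cat >> h.py <<'E'
def blob(p,box,f):
    im=p["img"];x0,y0,x1,y1=box
    hsv=cv2.cvtColor(im,cv2.COLOR_RGB2HSV)
    m=np.zeros(im.shape[:2],np.uint8); m[y0:y1,x0:x1]=f(hsv,im.astype(int))[y0:y1,x0:x1]*255
    n,l,s,c=cv2.connectedComponentsWithStats(cv2.morphologyEx(m,cv2.MORPH_CLOSE,np.ones((5,5))))
    k=1+np.argmax(s[1:,4]); return (l==k)
def hullmask(p,pts3,shape=(480,640),up=8):
    q=cv2.convexHull((proj(p,pts3)*1).astype(np.float32))
    m=np.zeros(shape,np.uint8); cv2.fillConvexPoly(m,np.round(q*16).astype(int),255,cv2.LINE_AA,4); return m/255.
def fitsil(p,mask,local,x0):
    """local: points Nx3; fit x,y,yaw of the convex silhouette"""
    from scipy.optimize import minimize
    mk=cv2.GaussianBlur(mask.astype(float),(0,0),1.0)
    def c(v):
        q=local@R.from_euler('z',v[2]).as_matrix().T+[v[0],v[1],0]
        return ((cv2.GaussianBlur(hullmask(p,q),(0,0),1.0)-mk)**2).sum()
    r=minimize(c,x0,method="Nelder-Mead",options=dict(initial_simplex=np.array([x0]+[np.add(x0,d) for d in np.diag([.006,.006,.1])]),xatol=1e-5,fatol=1e-3))
    return r.x,r.fun,mask.sum()
def box(a,b,z0,z1): return np.array([[x,y,z] for x in(-a/2,a/2) for y in(-b/2,b/2) for z in(z0,z1)])
E
python3 - <<'E'
from h import *
p=np.load("c.npy",allow_pickle=True).item()
f=lambda h,i:(h[...,1]<75)
m=blob(p,(270,70,350,160),f)
print(fitsil(p,m,box(.056,.044,0,.006),[.3986,.2633,-1.57]))
print(cv2.minAreaRect(np.argwhere(m)[:,::-1].astype(np.float32)))
# bar top check with pose: print colours along rows
i=p["img"]
for v in range(84,150,6): print(v,''.join('#' if m[v,u] else '.' for u in range(275,345)), i[v,300:316:3,1])
print(ray(p,(306,115),.006))
M=cv2.Rodrigues(cam(p)[1])[0]; print((M).round(3),(-M.T@cam(p)[2]).round(4))
E
```

```text
(array([ 0.39623546,  0.26387787, -1.61082981]), np.float64(4.92581990567145), np.int64(2863))
((306.5, 115.0), (62.0, 47.0), 90.0)
84 .........#########################.................................... [156 146 142 140 137 133]
90 ........################################################.............. [216 217 217 216 216 215]
96 ........################################################.............. [143 144 152 206 217 218]
102 ........###############################################............... [112 116 119 119 144 216]
108 ........###############################################............... [115 118 116 119 145 212]
114 ........###############################################............... [108 118 118 122 149 218]
120 ........##############################################................ [106 118 119 119 165 156]
126 ........##############################################................ [ 73  65  63  67 119 131]
132 ........##############################################................ [ 93  86  82  82 116 128]
138 ........##############################################................ [124 125 130 178 139 124]
144 .........############################################................. [108 108 114 181 140 114]
[0.3964065 0.2643734 0.006    ]
[[ 1.    -0.001 -0.001]
 [-0.001 -0.947  0.321]
 [-0.001 -0.321 -0.947]] [0.4057 0.269  0.3739]
```

>>> send_rows --motion '[[[0.02,-0.004,0],[0,0,0.04],0.045],[[0.03,-0.004,0.02],[0,0,0],0.045],[[0.0286,-0.0042,0.04],[0,0,0],0.045],[[0,0,0.05],[0,0,0],0.045],[[0,0,0.045],[0,0,0],0.045],[[0,0,0.035],[0,0,0],0.045],[[0,0,0.02],[0,0,0],0.045],[[0,0,0.01],[0,0,0],0.045],[[0,0,0],[0,0,0],0.045]]' --grip_force 25

```text
time: 4.1
tcp_pos: [0.3951, 0.2638, 0.0301]
ee_rot: [-0.0, 0.721, 0.693, -0.0]
wrist_force: [-0.3, -0.4, 0.5]
opening: 0.0451
finger_force: 0.0
```

```bash
python3 - <<'E'
from h import *
p=eyes.read_camera("side"); save(p,"d.png",(380,160,480,235),8)
s=manip.get_state();print(s["tcp_pos"],s["opening"],s["wrist_force"])
E
```

```text
[0.39535114 0.26404064 0.03067364] 0.044694487233805355 [-0.33426976 -0.27259934  0.49637608]
```

View pics/d.png

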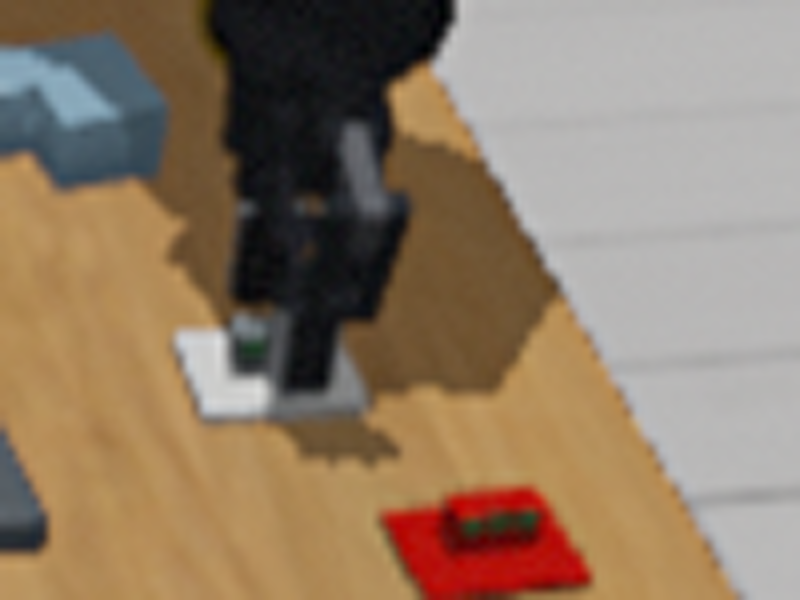

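```bash
python3 - <<'E'
from h import *
p=eyes.read_camera("side")
q=box(.056,.044,0,.006)@R.from_euler('z',-1.611).as_matrix().T+[.3962,.2639,0]
s=manip.get_state(); T=R.from_quat(np.roll(s["ee_rot"],-1)).as_matrix()
tip=np.array([s["tcp_pos"]+T@[x,y,.019] for x in(-.011,.011) for y in (-.0224,.0224)])
for n,a in(("roof",q),("tips",tip)): print(n,((proj(p,a)-[380,160])*8).round().tolist())
m=blob(p,(395,192,430,215),lambda h,i:(h[...,1]<60)&(h[...,2]>90))
f=fitsil(p,m,box(.056,.044,0,.006),[.396,.262,-1.6]);print(f)
w=eyes.read_camera("wrist");
for d in eyes.landmark_of("roof",w)[:2]:print(d["point"],d["score"],ray(w,d["point"],0))
print([d["score"] for d in eyes.landmark_of("roof",p)[:2]])
save(w,"e.png")
E
```

```text
roof [[333.0, 340.0], [335.0, 325.0], [367.0, 418.0], [369.0, 404.0], [171.0, 348.0], [173.0, 334.0], [202.0, 427.0], [204.0, 413.0]]
tips [[225.0, 315.0], [257.0, 395.0], [288.0, 312.0], [322.0, 392.0]]
(array([ 0.3925696 ,  0.26357783, -1.60073008]), np.float64(80.48572799852252), np.int64(169))
[319.0, 293.7] 0.82 [0.3972163  0.26474118 0.        ]
[539.0, 202.7] 0.82 [0.49576269 0.30569383 0.        ]
[0.47]
```

View pics/e.png

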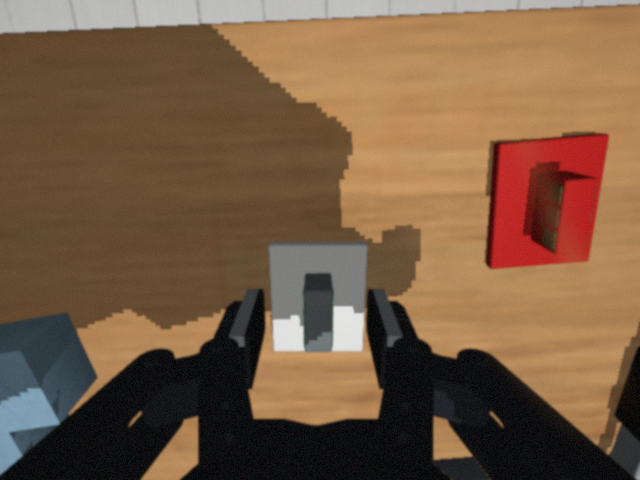

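The fingers straddle the bar, with the plate at (268–366, 243–350) and square to the tool. Close and lift.

>>> send_rows --motion '[[[-0.003,0,0.001],[0,0,0],0.045],[[0,0,0],[0,0,0],0.02],[[0,0,0],[0,0,0],0.008],[[0,0,0],[0,0,0],0.008],[[0,0,0],[0,0,0],0.008],[[0,0,-0.01],[0,0,0],0.008],[[0,0,-0.03],[0,0,0],0.008],[[0,0,-0.04],[0,0,0],0.008],[[0,0,-0.04],[0,0,0],0.008],[[0,0,-0.02],[0,0,0],0.008]]' --grip_force 30

```text
time: 5.6
tcp_pos: [0.3954, 0.2613, 0.1721]
ee_rot: [0.0, 0.721, 0.693, 0.001]
wrist_force: [0.4, -0.7, -0.1]
opening: 0.0111
finger_force: 30.2
```

>>> send_rows --motion '[[[-0.02,0.012,0],[0,0,0],0.008],[[-0.038,0.024,0],[0,0,0],0.008],[[-0.045,0.028,0],[0,0,0],0.008],[[-0.045,0.028,0],[0,0,0],0.008],[[-0.045,0.028,0],[0,0,0],0.008],[[-0.045,0.028,0],[0,0,0],0.008],[[-0.045,0.028,0],[0,0,0],0.008],[[-0.035,0.02,0],[0,0,0],0.008],[[-0.015,0.0105,0],[0,0,0],0.008],[[0,0,0],[0,0,0],0.008]]'

```text
time: 6.85
tcp_pos: [0.5882, -0.0806, 0.1695]
ee_rot: [-0.0, 0.722, 0.692, 0.0]
wrist_force: [-0.3, 0.7, -0.2]
opening: 0.0111
finger_force: 30.2
```

```bash
python3 - <<'E'
from h import *
p=eyes.read_camera("wrist")
for t in("kiosk","roof"):
    for d in eyes.landmark_of(t,p)[:3]:
        if d["score"]>.2: print(t,np.round(d["point"],1),round(d["score"],2),ray(p,d["point"],0).round(4))
save(p,"f.png"); print(manip.get_state()["tcp_pos"])
np.save("f.npy",p,allow_pickle=True)
E
```

```text
kiosk [315.8 140.7] 0.79 [ 0.5908 -0.0194  0.    ]
roof [317.8 288.5] 0.82 [ 0.5872 -0.1497  0.    ]
[ 0.58757473 -0.07853928  0.16941618]
```

View pics/f.png

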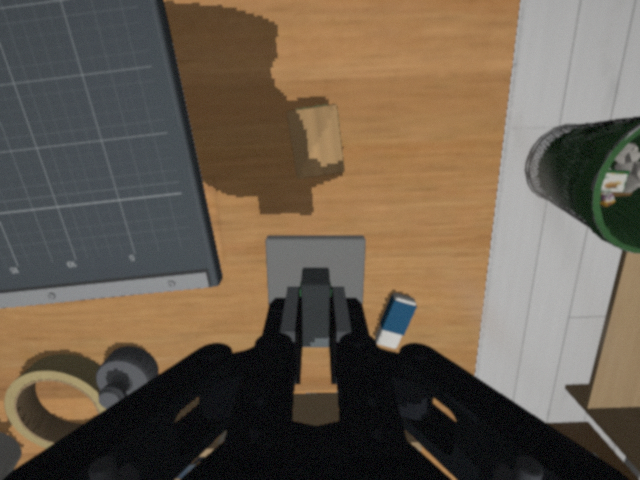

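```bash
python3 - <<'E'
import cv2,numpy as np
b=cv2.imread("pics/b.png")[175:260,190:270];f=cv2.imread("pics/f.png")[85:195,270:360]
b=cv2.resize(b,None,fx=5,fy=5,interpolation=cv2.INTER_CUBIC);f=cv2.resize(f,None,fx=4.4,fy=4.4,interpolation=cv2.INTER_CUBIC)
h=max(len(b),len(f)); o=np.zeros((h,b.shape[1]+f.shape[1],3),np.uint8);o[:len(b),:b.shape[1]]=b
f2=np.clip(f.astype(float)*1.4,0,255).astype(np.uint8); o[:len(f),b.shape[1]:]=f2
print(o.shape); cv2.imwrite("pics/g.png",o)
E
```

```text
(484, 796, 3)
```

View pics/g.png

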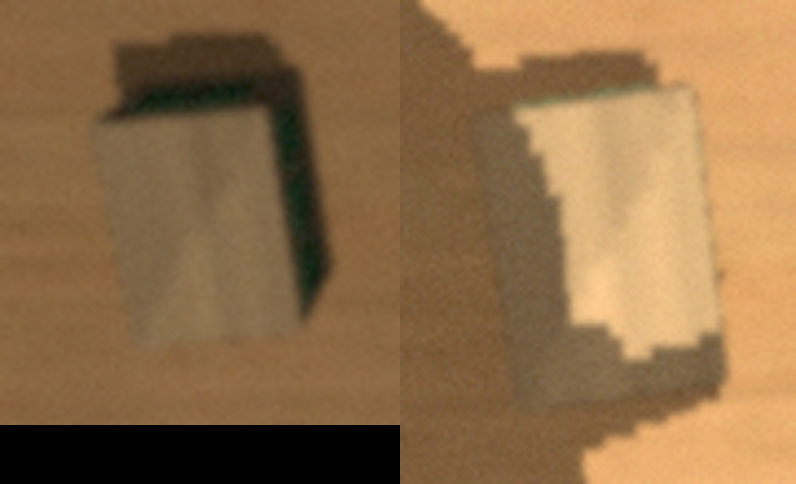

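```bash
cat > k.py <<'E'
from h import *
def rectfit(p,uv,a,b,z,yaw0):
    L=np.array([[a/2,-b/2],[a/2,b/2],[-a/2,b/2],[-a/2,-b/2]])
    W=np.array([ray(p,q,z)[:2] for q in uv])
    def r(v):
        c,s=np.cos(v[2]),np.sin(v[2]); Q=L@np.array([[c,s],[-s,c]])+v[:2]
        d=np.linalg.norm(Q[:,None]-W[None],axis=2); return (Q-W[d.argmin(1)]).ravel()
    s=least_squares(r,[*W.mean(0),yaw0]); return s.x.round(4),(s.fun*1e3).round(1),W.round(4)
E
python3 - <<'E'
from k import *
f=np.load("f.npy",allow_pickle=True).item();c=np.load("c.npy",allow_pickle=True).item()
b=dict(c);M=cv2.Rodrigues(np.array(c["rvec"]))[0];b["tvec"]=-M@np.array([.675,.084,.3734])
print(rectfit(b,np.array([[209.4,199.4],[243.6,196],[250.4,239.4],[217.4,244]])-.4,.046,.034,.04,-1.45))
print(rectfit(f,np.array([[287.7,111.8],[335.9,105],[343.6,173.2],[297.3,178.2]])-.4,.046,.034,.04,-1.45))
s=manip.get_state();print(s["tcp_pos"],s["ee_rot"])
Mf=cv2.Rodrigues(np.array(f["rvec"]))[0];print(-Mf.T@f["tvec"])
# roof in hand: far edge corners
g=cv2.cvtColor(f["img"],cv2.COLOR_RGB2GRAY)
print(g[228:246,290],g[242:252:9,258:275],g[242:252:9,356:374])
zt=s["tcp_pos"][2]-.0291
for q in((267,236),(365.5,236)): print(ray(f,q,zt), ray(f,q,zt+.006))
E
```

```text
(array([ 0.5921, -0.0164, -1.4737]), array([-0.1,  0.1,  0.8, -1.4,  0.2,  0.7, -1. ,  0.7]), array([[ 0.5739,  0.0042],
       [ 0.6065,  0.0074],
       [ 0.6104, -0.0362],
       [ 0.5774, -0.041 ]]))
(array([ 0.5909, -0.0175, -1.4851]), array([-0.6, -0.8,  0.5, -0. ,  0.9,  0.4, -0.8,  0.4]), array([[ 0.5728,  0.0035],
       [ 0.605 ,  0.0064],
       [ 0.6093, -0.039 ],
       [ 0.5766, -0.0411]]))
[ 0.58757473 -0.07853928  0.16941618] [-3.65849847e-04  7.20543757e-01  6.93409365e-01  1.15618409e-04]
[0.59172064 0.00359331 0.29284514]
[135 135 135 135 136 132 124 101  82  78  86 101 109 114 115 114 113 114] [[130 128 128 129 130 126 121 111 107 112 114 115 115 115 114 115 113]
 [123 125 124 125 127 126 124 117 109 112 114 112 110 114 113 115 116]] [[115 115 112 114 116 115 113 112 111 117 129 133 132 133 133 137 133 134]
 [113 115 117 114 115 111 114 110 112 118 131 135 139 139 139 139 137 137]]
[ 0.56762304 -0.04903423  0.14031618] [ 0.56857097 -0.04696403  0.14631618]
[ 0.61181764 -0.05087953  0.14031618] [ 0.61102709 -0.04873674  0.14631618]
```

Both crops show the kiosk top's corners, which give its centre near (0.5914,-0.017) and yaw -1.48. The roof in hand sits 2.7 mm ahead of the TCP. I turn and bring it over the kiosk.

>>> send_rows --motion '[[[0,0,0],[0,0,-0.06],0.008],[[0,0,0],[0,0,-0.07],0.008],[[0.02,0.003,0],[0,0,0],0.008],[[0.025,0.004,0],[0,0,0],0.008],[[0.0154,0.0018,0.01],[0,0,0],0.008],[[0,0,0.03],[0,0,0],0.008],[[0,0,0.03],[0,0,0],0.008],[[0,0,0.017],[0,0,0],0.008],[[0,0,0],[0,0,0],0.008],[[0,0,0],[0,0,0],0.008]]'

```text
time: 8.25
tcp_pos: [0.5918, -0.019, 0.0831]
ee_rot: [0.0, 0.675, 0.738, 0.0]
wrist_force: [0.8, 0.5, 0.6]
opening: 0.0109
finger_force: 30.2
```

```bash
cat > chk.py <<'E'
from k import *
import sys
o=[]
for n in("side","scene"):
    p=eyes.read_camera(n); x,y=proj(p,[[.591,-.017,.05]])[0].astype(int)
    c=cv2.resize(p["img"][y-30:y+30,x-25:x+25,::-1],None,fx=8,fy=8,interpolation=cv2.INTER_CUBIC)
    q=box(.046,.034,0,.04)@R.from_euler('z',-1.48).as_matrix().T+[.5914,-.017,0]
    for u in proj(p,q): cv2.circle(c,tuple(((u-[x-25,y-30]+.5)*8).astype(int)),3,(0,0,255),1)
    o.append(c)
cv2.imwrite("pics/"+sys.argv[1],np.hstack(o))
s=manip.get_state();print(s["tcp_pos"],s["ee_rot"],s["wrist_force"])
w=eyes.read_camera("wrist");M=cv2.Rodrigues(np.array(w["rvec"]))[0];print(-M.T@w["tvec"],M[0])
E
python3 chk.py h.png
```

```text
[ 0.59199773 -0.01914172  0.08338022] [5.44205312e-04 6.74674275e-01 7.38115145e-01 5.99302437e-04] [-0.78342118  0.17125171  0.16173957]
[0.58454114 0.06481459 0.20673459] [9.96046684e-01 8.88301859e-02 4.47876493e-04]
```

View pics/h.png

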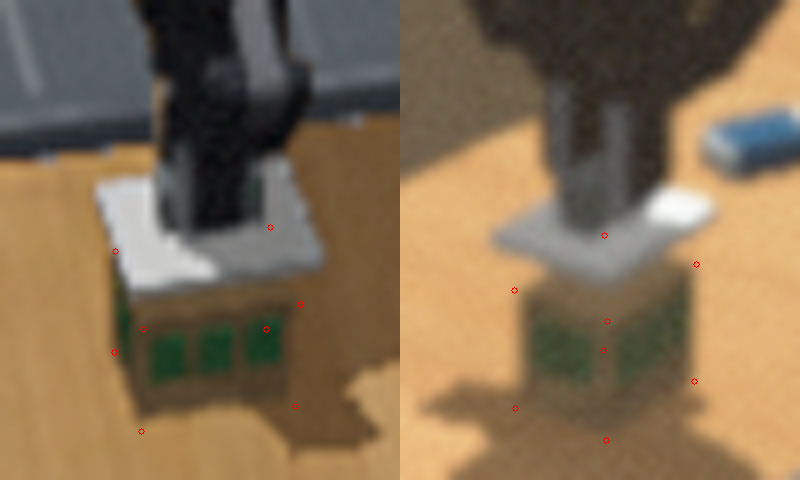

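```bash
python3 - <<'E'
from k import *
for n in("side","scene"):
    p=eyes.read_camera(n); x,y=proj(p,[[.591,-.017,.05]])[0].astype(int)
    f=lambda q:((proj(p,q)-[x-25,y-30]+.5)*8).round().astype(int)+([400,0] if n=="scene" else [0,0])
    rz=R.from_euler('z',-1.48).as_matrix().T
    print(n,"roof lower/upper",f(box(.056,.044,.0135,.0195)@rz+[.5914,-.017,.0405]).tolist())
    print("kiosk",f(box(.046,.034,0,.04)@rz+[.5914,-.017,0]).tolist())
    print("1mm x,y,z",(f([[.691,-.017,0]])-f([[.591,-.017,0]]))/100,(f([[.591,.083,0]])-f([[.591,-.017,0]]))/100)
E
```

```text
side roof lower/upper [[284, 178], [285, 162], [324, 277], [325, 261], [95, 206], [95, 190], [130, 307], [130, 291]]
kiosk [[266, 329], [270, 228], [296, 407], [301, 305], [115, 353], [116, 251], [142, 431], [143, 329]]
1mm x,y,z [[0.55 2.48]] [[ 3.34 -0.31]]
scene roof lower/upper [[612, 290], [612, 272], [491, 250], [491, 232], [720, 222], [721, 204], [601, 184], [601, 166]]
kiosk [[607, 441], [608, 322], [515, 409], [515, 291], [694, 382], [696, 265], [604, 351], [605, 235]]
1mm x,y,z [[-2.4  -0.99]] [[-2.26  1.25]]
```

The side and scene views show the roof over the kiosk but hint that the kiosk centre may be 2–3 mm off my estimate. I back off so that the kiosk is lit and unhidden, and measure it with all three cameras.

>>> send_rows --motion '[[[0,0,-0.03],[0,0,0],0.008],[[0,0,-0.04],[0,0,0],0.008],[[-0.015,-0.03,-0.01],[0,0,0],0.008],[[-0.02,-0.04,0],[0,0,0],0.008],[[-0.01,-0.02,0],[0,0,0],0.008],[[0,0,0],[0,0,0],0.008],[[0,0,0],[0,0,0],0.008],[[0,0,0],[0,0,0],0.008]]'

```text
time: 9.5
tcp_pos: [0.5064, -0.0715, 0.1622]
ee_rot: [-0.0, 0.674, 0.738, 0.0]
wrist_force: [-0.5, -0.3, 0.2]
opening: 0.0107
finger_force: 30.2
```

```bash
python3 - <<'E'
from k import *
P={n:eyes.read_camera(n) for n in("wrist","side","scene")}
np.save("i.npy",P,allow_pickle=True)
o=[]
for n,(w,s) in {"wrist":(50,4),"side":(25,8),"scene":(25,8)}.items():
    p=P[n];x,y=proj(p,[[.591,-.017,.02]])[0].astype(int);print(n,x,y)
    w2=w if n!="wrist" else 33
    c=p["img"][y-w:y+w,x-w2:x+w2,::-1]
    o.append(cv2.resize(c,None,fx=s,fy=s,interpolation=cv2.INTER_CUBIC)[:,:264])if n=="wrist" else o.append(cv2.resize(c,(0,0),fx=s,fy=s,interpolation=cv2.INTER_CUBIC)[:,68:332])
cv2.imwrite("pics/i.png",np.hstack(o)); print(manip.get_state()["tcp_pos"])
E
```

```text
wrist 436 164
side 321 260
scene 304 239
[ 0.5060492  -0.07172137  0.1621387 ]
```

View pics/i.png

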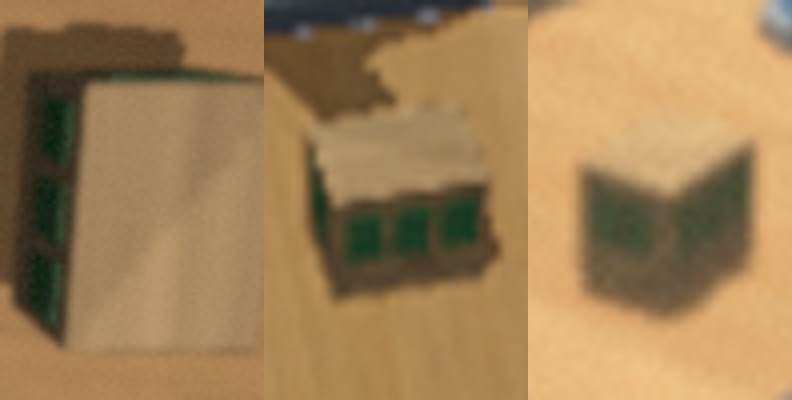

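```bash
python3 - <<'E'
from k import *
P=np.load("i.npy",allow_pickle=True).item()
# kiosk corner order: world-direction labels; local x ~ -y world, local y ~ +x world
a,b=.023,.017
C=dict(  # (lx,ly,z)
 ff=(-a,b,0),)
obs={"side":{(-1,-1):None}}
side=[((a,-b,.04),(310,251.25)),((a,b,.04),(313,260.6)),((-a,b,.04),(332.25,258.5)),((-a,-b,.04),(330.9,248.1)),((a,b,0),(313.5,272)),((-a,b,0),(332.9,268.75))]
scene=[((-a,-b,.04),(304.5,237.75)),((-a,b,.04),(294.25,234.6)),((a,-b,.04),(315.5,232.1)),((a,b,.04),(304,228.4)),((-a,b,0),(295,250.25)),((-a,-b,0),(304.75,253.4)),((a,-b,0),(314.5,246.75))]
wrist=[((-a,-b,.04),(423.5,135.2)),((a,-b,.04),(419.5,201.5)),((a,-b,0),(406.7,189.7)),((-a,-b,0),(410,133))]
def res(v,cs):
    out=[]
    for n,o in cs:
        L=np.array([q[0] for q in o]);uv=np.array([q[1] for q in o])-.44
        Q=L@R.from_euler('z',v[2]).as_matrix().T+[v[0],v[1],0]
        out.append((proj(P[n],Q)-uv).ravel())
    return np.concatenate(out)
for cs in([("side",side)],[("scene",scene)],[("wrist",wrist)],[("side",side),("scene",scene),("wrist",wrist)]):
    s=least_squares(res,[.591,-.017,-1.48],args=(cs,),loss="soft_l1");print([c[0] for c in cs],s.x.round(4),res(s.x,cs).round(1).reshape(-1,2).tolist())
# scene bias from roof in first picture
p=P["scene"];im=cv2.imread("pics/a.png")[:,:,::-1].copy();p0=dict(p);p0["img"]=im
m=blob(p0,(260,305,315,350),lambda h,i:(h[...,1]<75))
L=box(.056,.044,0,.006);print("roof scene",fitsil(p0,m,L,[.397,.264,-1.6]))
E
```

```text
['side'] [ 0.5894 -0.0171 -1.5231] [[0.5, -0.8], [0.3, -0.4], [0.9, -0.7], [-0.9, -0.0], [-0.4, 1.0], [-0.3, 1.8]]
['scene'] [ 0.5894 -0.014  -1.4606] [[0.5, 1.1], [-1.1, 0.5], [0.3, -0.5], [0.1, -0.4], [-1.8, -0.4], [0.1, 0.4], [1.0, -0.5]]
['wrist'] [ 0.5911 -0.0169 -1.4481] [[0.6, -0.5], [0.4, 1.1], [-0.4, 0.9], [-0.8, -1.6]]
['side', 'scene', 'wrist'] [ 0.591  -0.017  -1.4565] [[0.3, 0.1], [1.0, 0.5], [1.4, -0.8], [-1.4, 0.1], [0.4, 1.9], [0.1, 1.8], [0.8, 0.5], [-0.8, -0.2], [0.5, -1.1], [0.3, -1.0], [-1.5, -1.1], [0.5, -0.3], [1.3, -1.2], [0.7, -0.6], [-0.0, 1.0], [-0.7, 0.8], [-0.7, -1.7]]
roof scene (array([ 0.39838348,  0.26164193, -1.61106039]), np.float64(10.9602748735186), np.int64(525))
```

All three cameras agree on (0.591,-0.017) with yaw about -1.47. I return and set the roof down.

>>> send_rows --motion '[[[0.015,0.03,0],[0,0,-0.008],0.008],[[0.02,0.04,0],[0,0,0],0.008],[[0.0095,0.0191,0.01],[0,0,0],0.008],[[0,0,0.03],[0,0,0],0.008],[[0,0,0.03],[0,0,0],0.008],[[0,0,0.015],[0,0,0],0.008],[[0,0,0.004],[0,0,0],0.008],[[0,0,0.002],[0,0,0],0.008],[[0,0,0.001],[0,0,0],0.008],[[0,0,0],[0,0,0],0.008]]'

```text
time: 10.9
tcp_pos: [0.5905, -0.0193, 0.0709]
ee_rot: [0.0, 0.672, 0.741, 0.0]
wrist_force: [-0.1, -0.6, -1.2]
opening: 0.0112
finger_force: 30.2
```

>>> send_rows --motion '[[[0,0,0.001],[0,0,0],0.008],[[0,0,0],[0,0,0],0.008]]'

```text
time: 11.15
tcp_pos: [0.5904, -0.0193, 0.0696]
ee_rot: [0.0, 0.672, 0.741, 0.0]
wrist_force: [-0.0, -0.6, 3.0]
opening: 0.0114
finger_force: 30.5
```

>>> send_rows --motion '[[[0,0,0],[0,0,0],0.014],[[0,0,0],[0,0,0],0.02],[[0,0,0],[0,0,0],0.03],[[0,0,-0.01],[0,0,0],0.03],[[0,0,-0.03],[0,0,0],0.03],[[0,0,-0.04],[0,0,0],0.04],[[0.02,0,-0.04],[0,0,0],0.06],[[0.04,0,-0.02],[0,0,0],0.08],[[0.02,0,0],[0,0,0],0.085],[[0,0,0],[0,0,0],0.085]]'

```text
time: 12.4
tcp_pos: [0.582, 0.0617, 0.209]
ee_rot: [-0.0, 0.671, 0.742, -0.0]
wrist_force: [-0.1, -0.4, -0.1]
opening: 0.0849
finger_force: 0.0
```

```bash
python3 - <<'E'
from k import *
P={n:eyes.read_camera(n) for n in("wrist","side","scene")}
np.save("j.npy",P,allow_pickle=True)
w=P["wrist"];a=cv2.resize(w["img"][:,:,::-1],(400,300));o=[]
x,y=proj(w,[[.591,-.017,.046]])[0].astype(int);print(x,y)
y=max(y,50);c=[cv2.resize(w["img"][y-45:y+45,x-45:x+45,::-1],(400,400),interpolation=cv2.INTER_CUBIC)]
p=P["side"];x,y=proj(p,[[.591,-.017,.03]])[0].astype(int)
c.append(cv2.resize(p["img"][y-25:y+25,x-25:x+25,::-1],(400,400),interpolation=cv2.INTER_CUBIC))
cv2.imwrite("pics/j.png",np.hstack(c))
for d in eyes.landmark_of("tongs",w)[:2]+eyes.landmark_of("jaws",w)[:2]:print(d["point"],d["score"])
print(manip.get_state()["tcp_pos"])
E
```

```text
316 301
[356.1, 415.2] 0.7
[0.58227585 0.05899802 0.20866125]
```

View pics/j.png

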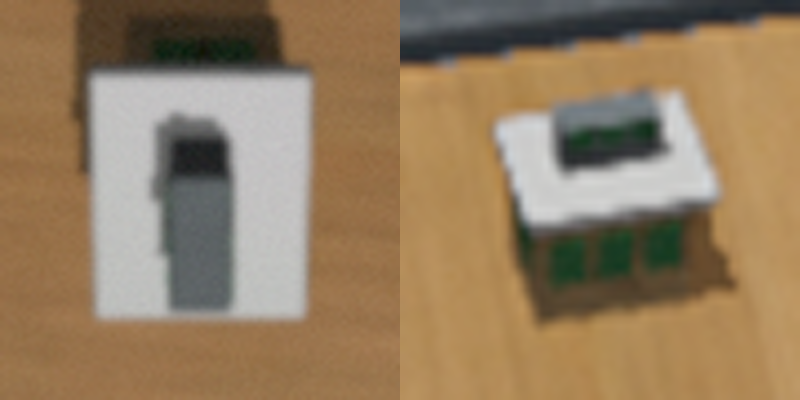

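The views show the roof seated and square: plate even around the end face, bar centred, and an even overhang on the side view. I won't view any more pictures and will measure by code. Next I move over the tongs.

>>> send_rows --motion '[[[0.025,0.0005,-0.01],[0,0,0],0.085],[[0.03,0.0005,-0.01],[0,0,0],0.085],[[0.03,0.0005,0],[0,0,0],0.085],[[0.0153,0.0003,0],[0,0,0],0.085],[[0,0,0],[0,0,0],0.085],[[0,0,0],[0,0,0],0.085]]'

```text
time: 13.4
tcp_pos: [0.5746, 0.1587, 0.2291]
ee_rot: [0.0, 0.672, 0.74, -0.0]
wrist_force: [0.1, -0.7, 0.1]
opening: 0.0852
finger_force: 0.0
```

```bash
cat > t.py <<'E'
from k import *
J=np.load("j.npy",allow_pickle=True).item()
w=J["wrist"];m=blob(w,(250,230,380,380),lambda h,i:(h[...,1]<70))
# roof on kiosk: plate quad, top at z .046
c=cv2.approxPolyDP(cv2.convexHull(np.argwhere(m)[:,::-1].astype(np.int32)),6,True).reshape(-1,2);print("plate",c.tolist(),m.sum())
print(fitsil(w,m,box(.056,.044,.040,.046),[.591,-.017,-1.47]))
w=eyes.read_camera("wrist");np.save("t.npy",w,allow_pickle=True)
s=manip.get_state();print(s["tcp_pos"],s["ee_rot"])
for t in("tongs","jaws","tongs_left","tongs_right"):
    for d in eyes.landmark_of(t,w)[:3]: print(t,np.round(d["point"],1),round(d["score"],2),ray(w,d["point"],.012 if t=="jaws" else 0).round(4))
# rectify to z=.012, 0.5 mm per px, x .48-.68, y .08-.33
X,Y=np.meshgrid(np.arange(.47,.67,.001),np.arange(.33,.08,-.001))
uv=proj(w,np.c_[X.ravel(),Y.ravel(),np.full(X.size,.018)]).astype(np.float32).reshape(*X.shape,2)
r=cv2.remap(w["img"],uv[...,0],uv[...,1],cv2.INTER_LINEAR)
np.save("rect.npy",r)
h=cv2.cvtColor(r,cv2.COLOR_RGB2HSV)
for y in range(0,250,5):
    print(round(.33-y*.001,3),''.join('R' if (h[y,x,0]<6 or h[y,x,0]>172) and h[y,x,1]>110 else '#' if h[y,x,2]<60 else 'o' if h[y,x,1]<70 else '.' for x in range(0,200,2)))
E
python3 t.py
```

```text
plate [[339, 271], [339, 326], [293, 327], [290, 272], [327, 265]] 2935
(array([ 0.58967085, -0.01549122, -1.46298872]), np.float64(24.520147834379717), np.int64(2935))
[0.57461521 0.15873889 0.22914313] [ 9.83753469e-05  6.72275126e-01  7.40301328e-01 -3.00003837e-04]
tongs_right [328.5  74.5] 0.96 [0.5753 0.2737 0.    ]
0.33 ################################################################....................................
0.325 ######################################..............................................................
0.32 ##########RRRRRRRRRRRRRRR...........................................................................
0.315 ....RRRRRRRRRRR.RRRRRRRRR...........................................................................
0.31 ....RRRRRRRRRRR.RRRRRRRRR...........................................................................
0.305 ....RRRRRRRRRRR.#RRRRRRRR...........................................................................
0.3 ....RRRRRRRRRRRR#RRRRRRRR...........................................................................
0.295 ....RRRRRRRRRRRR#RRRRRRRR.
[... 3845 characters left out ...]
ooR...............................RRoo........................
0.11 ooooooooo#............................ooR...............................RRoo........................
0.105 ooooooooo#............................ooR................................Roo........................
0.1 ooooooooo#o...........................oo...................................o........................
0.095 ooooooooo##.........................................................................................
0.09 ooooooooo##.........................................................................................
0.085 oooooooooo#.........................................................................................
```

```bash
python3 - <<'E'
from k import *
w=np.load("t.npy",allow_pickle=True).item()
zz=.022;d=.00025
xs=np.arange(.53,.64,d)
def row(y,f):
    X=np.c_[xs,np.full(xs.size,y),np.full(xs.size,zz)]
    uv=proj(w,X).astype(np.float32)
    c=cv2.remap(w["img"],uv[None,:,0],uv[None,:,1],cv2.INTER_LINEAR)
    h=cv2.cvtColor(c,cv2.COLOR_RGB2HSV)[0]
    m=f(h); i=np.flatnonzero(m); return xs[i[0]],xs[i[-1]]
ys=np.arange(.27,.104,-.005);E=np.array([row(y,lambda h:(h[:,1]<85)|(h[:,2]<60)) for y in ys])
mid=E.mean(1);W=E[:,1]-E[:,0]
for y,a,b in zip(ys,mid,W):print(round(y,3),round(a,4),round(b,4))
k=np.polyfit(ys,mid,1);r=mid-np.polyval(k,ys);ok=abs(r)<.0015;k=np.polyfit(ys[ok],mid[ok],1);print("slope",k[0],"x at .206",np.polyval(k,.206))
# lengthwise extents of dark grips & jaws & tail
V=lambda x,y:cv2.cvtColor(cv2.remap(w["img"],*[q.astype(np.float32) for q in proj(w,np.c_[x,y,np.full(len(y),zz)]).T[:, None]],cv2.INTER_LINEAR),cv2.COLOR_RGB2HSV)[0]
yy=np.arange(.31,.085,-.001)
for n,s in(("L",-1),("R",1)):
    # follow arm centre 2.5mm inside the outer edge
    xe=np.interp(-yy,-ys,E[:,0]+.0025 if s<0 else E[:,1]-.0025)
    h=V(xe,yy);dk=(h[:,2]<60);print(n,"dark",yy[dk].round(3).tolist()[:8],yy[dk].round(3).tolist()[-3:])
    g=(h[:,1]<85)|(h[:,2]<60);print("end",yy[g].min().round(4))
h=V(np.full(len(yy),.5755),yy);dk=h[:,2]<60;print("tail",yy[dk].max(),yy[dk].min())
E
```

```text
0.27 0.5766 0.0337
0.265 0.5766 0.0347
0.26 0.5769 0.0357
0.255 0.577 0.0365
0.25 0.5772 0.0375
0.245 0.5774 0.0382
0.24 0.5776 0.0392
0.235 0.5777 0.04
0.23 0.5782 0.0405
0.225 0.5782 0.044
0.22 0.5782 0.0445
0.215 0.5782 0.046
0.21 0.5787 0.0465
0.205 0.5786 0.0477
0.2 0.5787 0.0485
0.195 0.5791 0.0487
0.19 0.5794 0.0497
0.185 0.5796 0.0487
0.18 0.58 0.0495
0.175 0.5801 0.0502
0.17 0.5802 0.0515
0.165 0.5804 0.0527
0.16 0.5809 0.0567
0.155 0.5811 0.0617
0.15 0.5814 0.0672
0.145 0.5811 0.0702
0.14 0.5815 0.071
0.135 0.5817 0.072
0.13 0.5819 0.0727
0.125 0.5821 0.0732
0.12 0.5821 0.0747
0.115 0.5824 0.0752
0.11 0.5826 0.0762
0.105 0.583 0.0765
slope -0.038968678380437105 x at .206 0.5788967265087801
L dark [0.229, 0.228, 0.227, 0.226, 0.225, 0.224, 0.223, 0.222] [0.187, 0.186, 0.185]
end 0.097
R dark [0.23, 0.229, 0.228, 0.227, 0.226, 0.225, 0.224, 0.223] [0.189, 0.188, 0.187]
end 0.1
tail 0.292 0.26799999999999996
```

Tongs found by symmetric outline: origin (0.579,0.206), yaw -1.532. The measured grip width is 48 mm, which confirms it. I descend around the grips.

>>> send_rows --motion '[[[0,0,0],[0,0,0.057],0.064],[[0.02,0.003,0.02],[0,0,0],0.064],[[0.0271,0.0031,0.04],[0,0,0],0.064],[[0,0,0.05],[0,0,0],0.064],[[0,0,0.045],[0,0,0],0.064],[[0,0,0.03],[0,0,0],0.064],[[0,0,0.015],[0,0,0],0.064],[[0,0,0.008],[0,0,0],0.064],[[0,0,0],[0,0,0],0.064],[[0,0,0],[0,0,0],0.064]]' --grip_force 20

```text
time: 14.9
tcp_pos: [0.5792, 0.2079, 0.0223]
ee_rot: [0.0, 0.692, 0.721, 0.001]
wrist_force: [0.0, -0.5, -0.7]
opening: 0.0642
finger_force: 0.0
```

>>> send_rows --motion '[[[0,0,0.001],[0,0,0],0.056],[[0,0,0],[0,0,0],0.05],[[0,0,0],[0,0,0],0.047],[[0,0,0],[0,0,0],0.045],[[0,0,0],[0,0,0],0.044],[[0,0,0],[0,0,0],0.044]]'

```text
time: 15.65
tcp_pos: [0.5794, 0.2077, 0.0214]
ee_rot: [0.0, 0.693, 0.721, 0.001]
wrist_force: [-0.3, -1.6, 10.9]
opening: 0.0441
finger_force: 8.5
```

>>> send_rows --motion '[[[0,0,-0.003],[0,0,0],0.044],[[0,0,-0.006],[0,0,0],0.044],[[0,0,-0.008],[0,0,0],0.044],[[0,0,-0.008],[0,0,0],0.044],[[0,0,-0.005],[0,0,0],0.044],[[0,0,0],[0,0,0],0.044]]'

```text
time: 16.4
tcp_pos: [0.5788, 0.2077, 0.0509]
ee_rot: [0.0, 0.692, 0.721, 0.0]
wrist_force: [0.3, -0.3, -1.9]
opening: 0.0439
finger_force: 5.5
```

```bash
cat > m.py <<'E'
from k import *
# tongs in hand, wrist view: outer widths & mid in tool frame at assumed underside height zu
import sys
w=eyes.read_camera("wrist");np.save("m.npy",w,allow_pickle=True)
s=manip.get_state();T=R.from_quat(np.roll(s["ee_rot"],-1)).as_matrix();o=np.array(s["tcp_pos"])
M=cv2.Rodrigues(np.array(w["rvec"]))[0];c=-M.T@np.array(w["tvec"]).ravel()
print(o.round(4),s["wrist_force"],s["opening"],s["finger_force"],"cam off tool",(T.T@(c-o)).round(4))
zu=float(sys.argv[1]);zz=zu+.022
# tongs local: x_t = -tool x, y_t = ? ; sample plane
for n in("side","scene"):
    p=eyes.read_camera(n)
    for t in("jaws","tongs","kiosk"):
        for d in eyes.landmark_of(t,p)[:1]:print(n,t,np.round(d["point"],1),round(d["score"],2),"pred",proj(p,[o+T@[-.085 if t=="jaws" else 0,0,o[2]-zu-(.012 if t=="jaws" else 0)]]).round(1) if t!="kiosk" else "")
g=np.arange(-.045,.055,.001)
for tx in np.arange(.075,-.115,-.005):
    X=np.array([[*(o+T@[tx,y,0])[:2],zz] for y in g]);uv=proj(w,X).astype(np.float32)
    h=cv2.cvtColor(cv2.remap(w["img"],uv[None,:,0],uv[None,:,1],cv2.INTER_LINEAR),cv2.COLOR_RGB2HSV)[0]
    print("%6.3f"%tx,''.join('R' if (a<6 or a>172) and b>110 else '#' if v<60 else 'o' if b<80 else '.' for a,b,v in h), uv[50].round())
E
python3 m.py 0.03
```

```text
[0.5786 0.2076 0.0505] [-1.25424049 -0.19065532 -1.20938514] 0.044152137769285574 5.520496572135016 cam off tool [ 0.0844  0.0004 -0.1237]
side jaws [380.2 245.3] 0.77 pred [[380.  245.7]]
side tongs [414.1 242.8] 0.76 pred [[414.1 245.5]]
side kiosk [319.9 267.8] 0.78 pred 
scene jaws [266.7 252.6] 0.6 pred [[266.3 254.2]]
scene tongs [240.8 274.8] 0.87 pred [[239.5 274.4]]
scene kiosk [302.7 245.3] 0.69 pred 
 0.075 ...................................#############oo#######........................................... [330. 140.]
 0.070 ...............................oooo#######........oooo###oooo....................................... [329. 155.]
 0.065 ..............................oooooo...o###o....o####...oooooo...................................... [329. 170.]
 0.060 ..............................oooooo....................oooooo...................................... [329. 185.]
 0.055 ..............................ooooo......................ooooo...................................... [329. 199.]
 0.050 .............................oooooo......................ooooo................
[... 3174 characters left out ...]
######################################################################################## [326. 489.]
-0.090 #################################################################################################### [325. 496.]
-0.095 #################################################################################################### [325. 503.]
-0.100 #################################################################################################### [325. 511.]
-0.105 #################################################################################################### [325. 518.]
-0.110 #################################################################################################### [325. 525.]
```

The tongs are held open, level and symmetric in the gripper. The jaw prediction matches the side and scene landmarks within 1.6 px. I line them up before the kiosk.

>>> send_rows --motion '[[[0,0,0],[0,0,-0.03],0.044],[[-0.004,-0.002,0],[0,0,-0.033],0.044],[[-0.012,-0.002,0],[0,0,0],0.044],[[-0.016,-0.003,0.004],[0,0,0],0.044],[[-0.016,-0.003,0.006],[0,0,0],0.044],[[-0.012,-0.0016,0.006],[0,0,0],0.044],[[-0.0042,0,0.002],[0,0,0],0.044],[[0,0,0],[0,0,0],0.044],[[0,0,0],[0,0,0],0.044]]'

```text
time: 17.98
tcp_pos: [0.5736, 0.1433, 0.0324]
ee_rot: [-0.0, 0.669, 0.743, 0.0]
wrist_force: [0.3, -0.1, -1.3]
opening: 0.0443
finger_force: 5.5
```

```bash
python3 m.py 0.012 | head -8; python3 - <<'E'
from k import *
# roof on kiosk via side+scene white mask
for n in("side","scene"):
    p=eyes.read_camera(n);x,y=proj(p,[[.591,-.017,.045]])[0].astype(int)
    m=blob(p,(x-25,y-18,x+25,y+18),lambda h,i:(h[...,1]<75)&(h[...,2]>110))
    print(n,fitsil(p,m,np.vstack([box(.056,.044,.040,.046)]),[.591,-.017,-1.47]))
s=manip.get_state();q=s["ee_rot"];print(2*np.arctan2(q[2],q[1]))
E
```

```text
[0.5736 0.1434 0.0325] [-0.11466122  0.54322809 -1.19355474] 0.04402804611703048 5.520716891332995 cam off tool [ 0.0842  0.0004 -0.1233]
side jaws [352.6 253.4] 0.9 pred [[352.8 253.9]]
side tongs [388.3 248. ] 0.81 pred [[386.5 252.1]]
side kiosk [321.4 265. ] 0.76 pred 
scene jaws [286.  250.9] 0.56 pred [[285.7 250.7]]
scene tongs [262.5 271.3] 0.96 pred [[262.8 270.7]]
scene kiosk [284.3 251.6] 0.65 pred 
 0.075 ...................................######################........................................... [330. 140.]
side (array([ 0.58425095, -0.01640865, -1.4641754 ]), np.float64(50.83628064589382), np.int64(315))
scene (array([ 0.59284129, -0.02029777, -1.4818607 ]), np.float64(8.20066673702758), np.int64(286))
1.6747908802805016
```

>>> send_rows --motion '[[[-0.006,0,0],[0,0,0],0.044],[[-0.012,0,0],[0,0,0],0.044],[[-0.012,0,0],[0,0,0],0.044],[[-0.012,0,0],[0,0,0],0.044],[[-0.01,0,0],[0,0,0],0.044],[[-0.01,0,0],[0,0,0],0.044],[[-0.008,0,0],[0,0,0],0.044],[[-0.004,0,0],[0,0,0],0.044],[[-0.002,0,0],[0,0,0],0.044],[[0,0,0],[0,0,0],0.044]]'

```text
time: 19.77
tcp_pos: [0.5814, 0.0672, 0.0323]
ee_rot: [-0.0, 0.669, 0.743, 0.0]
wrist_force: [0.2, -0.8, 0.0]
opening: 0.0444
finger_force: 5.5
```

```bash
cat > n.py <<'E'
from k import *
s=manip.get_state();print(np.round(s["tcp_pos"],4),np.round(s["wrist_force"],1),np.round(s["moment"],2),s["opening"],s["finger_force"])
T=R.from_quat(np.roll(s["ee_rot"],-1)).as_matrix()
for n in("side","scene"):
    p=eyes.read_camera(n)
    for t in("jaws","kiosk","roof"):
        for d in eyes.landmark_of(t,p)[:1]:print(n,t,np.round(d["point"],1),round(d["score"],2),proj(p,[s["tcp_pos"]+T@[-.085,0,.021-{"jaws":.012,"kiosk":-.012,"roof":.028}[t]]]).round(1))
E
python3 n.py
cat > r.py <<'E'
from k import *
# roof outline near hand not always visible; white-mask outline corners in side & scene
for n in("side","scene"):
    p=eyes.read_camera(n);s=manip.get_state();T=R.from_quat(np.roll(s["ee_rot"],-1)).as_matrix()
    c=np.array(s["tcp_pos"])+T@[-.085,0,.021-.031];x,y=proj(p,[c])[0].astype(int)
    m=blob(p,(x-25,y-18,x+25,y+18),lambda h,i:(h[...,1]<75)&(h[...,2]>110))
    v=np.argwhere(m);print(n,v.mean(0).round(1),m.sum(),fitsil(p,m,box(.056,.044,c[2]-.003,c[2]+.003),[c[0],c[1],-1.47])[:2],c.round(4))
E
python3 r.py
```

```text
[0.5814 0.0672 0.0323] [ 0.2 -0.8  0. ] [-0.01  0.02  0.05] 0.044352758098568736 5.52116230915999
side jaws [320.5 261. ] 0.8 [[321.1 259.3]]
side kiosk [459.1 283.8] 0.63 [[320.9 266.9]]
side roof [319.3 252.2] 0.89 [[321.2 254.1]]
scene jaws [304.4 236.5] 0.57 [[304.7 238.5]]
scene kiosk [303.4 245.3] 0.61 [[304.6 247.2]]
scene roof [236.2 322.5] 0.68 [[304.7 232.6]]
side [254.5 325.5] 563 (array([ 0.59982685, -0.01099302, -1.45184462]), np.float64(143.9538312751011)) [ 0.5902 -0.0174  0.0423]
scene [236.2 312.6] 232 (array([ 0.56125138, -0.01505403, -0.87011786]), np.float64(88.20198327920663)) [ 0.5902 -0.0174  0.0423]
```

>>> send_rows --motion '[[[0,0,0],[0,0,0],0.042],[[0,0,0],[0,0,0],0.041],[[0,0,0],[0,0,0],0.04],[[0,0,0],[0,0,0],0.039],[[0,0,0],[0,0,0],0.038],[[0,0,0],[0,0,0],0.037],[[0,0,0],[0,0,0],0.036],[[0,0,0],[0,0,0],0.034],[[0,0,0],[0,0,0],0.03],[[0,0,0],[0,0,0],0.03]]' --grip_force 30

```text
time: 21.52
tcp_pos: [0.5815, 0.0671, 0.0324]
ee_rot: [0.0, 0.669, 0.743, 0.0]
wrist_force: [0.0, 1.2, 1.3]
opening: 0.035
finger_force: 31.7
```

```bash
python3 n.py
```

```text
[0.5815 0.0671 0.0324] [0.  1.2 1.3] [-0.06 -0.23  0.03] 0.035030813179484865 31.736413836479187
side jaws [323.1 259.6] 0.81 [[321.  259.3]]
side kiosk [319.5 265.5] 0.43 [[320.8 266.9]]
side roof [320.6 251.6] 0.92 [[321.2 254.1]]
scene jaws [304.3 236.6] 0.86 [[304.7 238.4]]
scene kiosk [306.  247.4] 0.63 [[304.6 247.2]]
scene roof [234.6 323.9] 0.8 [[304.7 232.5]]
```

The fingers stopped at 35 mm with 31.7 N, so the jaws are on the kiosk. I lift gently.

>>> send_rows --motion '[[[0,0,-0.001],[0,0,0],0.03],[[0,0,-0.003],[0,0,0],0.03],[[0,0,-0.005],[0,0,0],0.03],[[0,0,-0.007],[0,0,0],0.03],[[0,0,-0.007],[0,0,0],0.03],[[0,0,-0.004],[0,0,0],0.03],[[0,0,-0.002],[0,0,0],0.03],[[0,0,0],[0,0,0],0.03]]'

```text
time: 22.92
tcp_pos: [0.5814, 0.0671, 0.0614]
ee_rot: [0.0, 0.669, 0.743, 0.0]
wrist_force: [0.7, 0.2, -2.3]
opening: 0.0353
finger_force: 31.4
```

```bash
python3 n.py
```

```text
[0.5814 0.0671 0.0614] [ 0.7  0.2 -2.3] [0.05 0.   0.02] 0.0352598202850439 31.42659902572632
side jaws [321.2 248.1] 0.83 [[321.3 249.8]]
side kiosk [320.6 259.5] 0.58 [[321.1 257.7]]
side roof [441.  230.3] 0.66 [[321.4 244.5]]
scene jaws [302.9 227.2] 0.77 [[304.8 227.7]]
scene kiosk [281.7 248.7] 0.53 [[304.7 236.6]]
scene roof [235.3 323.9] 0.62 [[304.8 221.6]]
```

>>> send_rows --motion '[[[0,0,-0.005],[0,0,0],0.03],[[0,0,-0.01],[0,0,0],0.03],[[0,0,-0.014],[0,0,0],0.03],[[0,0,-0.016],[0,0,0],0.03],[[0,0,-0.016],[0,0,0],0.03],[[0,0,-0.016],[0,0,0],0.03],[[0,0,-0.013],[0,0,0],0.03],[[0,0,-0.008],[0,0,0],0.03],[[0,0,-0.003],[0,0,0],0.03],[[0,0,0],[0,0,0],0.03]]'

```text
time: 24.58
tcp_pos: [0.5813, 0.067, 0.1621]
ee_rot: [-0.0, 0.669, 0.743, -0.0]
wrist_force: [-0.7, 0.9, -2.3]
opening: 0.0352
finger_force: 31.4
```

```bash
python3 n.py; python3 - <<'E'
from k import *
s=manip.get_state();T=R.from_quat(np.roll(s["ee_rot"],-1)).as_matrix()
K=np.array(s["tcp_pos"])+T@[-.085,0,.021+.012] # predicted kiosk origin
print("kiosk",K.round(4))
for n in("side","scene"):
    p=eyes.read_camera(n);u0=proj(p,[K+[0,0,.03]])[0].astype(int)
    q=box(.056,.044,.04,.046)@R.from_euler('z',-1.467).as_matrix().T+K;print(n,"roof pred",(proj(p,q)-u0).round().astype(int).tolist())
    q=box(.046,.034,0,.04)@R.from_euler('z',-1.467).as_matrix().T+K;print("kiosk pred",(proj(p,q)-u0).round().astype(int).tolist())
    c=p["img"][u0[1]-24:u0[1]+28,u0[0]-30:u0[0]+30];h=cv2.cvtColor(c,cv2.COLOR_RGB2HSV)
    for r in range(52): print("%3d"%(r-24),''.join('R' if (a<6 or a>172) and b>110 else 'g' if 40<a<95 and b>60 else 'W' if b<60 and v>150 else 'o' if b<70 and v>60 else '#' if v<60 else '.' if b>110 and v>170 else ',' for a,b,v in h[r]))
E
```

```text
[0.5813 0.067  0.1621] [-0.7  0.9 -2.3] [ 0.05  0.02 -0.01] 0.03517249932828474 31.43196165561676
side jaws [321.6 215.2] 0.84 [[322.2 214.7]]
side roof [439.3 225.9] 0.87 [[322.3 208.8]]
scene jaws [303.5 189.5] 0.59 [[305.2 188.5]]
scene kiosk [302.8 199.4] 0.54 [[305.1 198.1]]
scene roof [235.9 320.3] 0.67 [[305.2 182. ]]
kiosk [ 0.5901 -0.0175  0.1291]
side roof pred [[10, -11], [10, -13], [16, 1], [16, -1], [-15, -7], [-15, -10], [-10, 5], [-10, 3]]
kiosk pred [[8, 5], [9, -9], [12, 15], [13, 0], [-12, 8], [-12, -6], [-8, 18], [-8, 3]]
-24 oooooooooooooooooooooooooooooooooooooooooooooooooooooooooooo
-23 oooooooooooooooooooooooooooooooooooooooooooooooooooooooooooo
-22 oooooooooooooooooooooooooooooooooooooooooooooooooooooooooooo
-21 oooooooooooooooooooooooooooooooooooooooooooooooooooooooooooo
-20 oooooooooooooooooooooooooooooooooooooooooooooooooooooooooooo
-19 oooooooooooooooooooooooooooooooooooooooooooooooooooooooooooo
-18 oooooooooooooooooooooooooooooooooooooooooooooooooooooooooooo
-17 oooooooooooooooooooooooooooooooooooooooooooooooooooooooooooo
-16 ooooooooooooooooooooooooooooo
[... 5692 characters left out ...]
#ooooo###,,,,,oooo,,,,,,,,,,,,,...................
 18 ooooooooo##ooooo###o,,,,ooWoo,,,,,,,,,,.....................
 19 ooooooooo###oooooooo,,,ooWWWo,,,,,,,........................
 20 ooooooooo###ooooooo,,,,oWWWo,,,,,,..........................
 21 ooooooooo###ooooooo,,,,ooooo,,,,............................
 22 ooooooooo###oooo,,,,,,,,oooo,,..............................
 23 ooooooooo#,,,,,,,,,,,,,,ooo,.............................,..
 24 ooooooooo,,,,,,,,,,,,,,,,,,.......................,,,,,,oo,,
 25 oooooooo,,,,,,,,,,,,,,,,......................,,,,oWWWWWWWW,
 26 ooooo,,,,,,,,,,,,,,,,.....................,,,,WWWooWWWWWWWWW
 27 ooo,,,,,,,,,,,,,,,,,.....................,,WWooo,,,,,WWWWWWW
```

The roof and kiosk are level and seated in the jaws, with the kiosk underside about 13 cm up. The roof and kiosk outlines match prediction to within about 3 px.

```bash
python3 -c "
from h import *
print(order.sign_off())"
```

```text
the job is handed in; nothing more can be done
None
```

The roof sits centred and square on the kiosk, and the tongs are holding both level about 13 cm above the desk; the job is handed in, though the sign-off returned no verdict.

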